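# Put away pastry cutters and piping nozzles

## Task

Put the washed pastry tools away: stand each of the three steel ring cutters in the well of the divided tote that matches its size (large in the large well, medium in the medium, small in the small), down on the floor of the well, and stand both piping nozzles upright, wide end down, on the floor of the small aluminium baking tray. Leave everything upright, released and at rest.

Things in the scene. Friction and masses are not known exactly. Their poses are not given: they have to be found in the camera images.
- cutter_large: Loose stainless steel pastry ring cutter, the largest of three: a plain round tube open at both ends, standing upright on the table; outer diameter 64 mm, height 50 mm, wall 2 mm, about 90 g (varies). Origin at the centre of its lower end, z up along its axis. It can be gripped across its outside near the top.
- cutter_medium: Loose stainless steel pastry ring cutter, the middle-sized of three: a plain round tube open at both ends, standing upright on the table; outer diameter 46 mm, height 50 mm, wall 2 mm, about 60 g (varies). Origin at the centre of its lower end, z up along its axis. It can be gripped across its outside near the top.
- cutter_small: Loose stainless steel pastry ring cutter, the smallest of three: a plain round tube open at both ends, standing upright on the table; outer diameter 28 mm, height 50 mm, wall 2 mm, about 40 g (varies). Origin at the centre of its lower end, z up along its axis. It can be gripped across its outside near the top.
- nozzle_tall: Loose stainless steel piping nozzle, the taller, wider one of two: standing on its wide end, a straight round collar 38 mm in diameter up to a height of 32 mm, above it a cone narrowing to a 12 mm wide tip; total height 66 mm, about 70 g (varies). Origin at the centre of its underside, z up along its axis. Grip it by the collar.
- nozzle_short: Loose stainless steel piping nozzle, the shorter, narrower one of two: standing on its wide end, a straight round collar 28 mm in diameter up to a height of 28 mm, above it a cone narrowing to a 12 mm wide tip; total height 45 mm, about 50 g (varies). Origin at the centre of its underside, z up along its axis. Grip it by the collar.
- bay_large: Fixed square plastic insert in the wooden tote, the one with the largest well: outside 94 x 94 mm, 20 mm high, white; in its middle an open square well 82 x 82 mm, 16 mm deep, with a grey floor 4 mm above the origin. Origin at the centre of its underside (6 mm above the table), z up, x and y along its sides. A 50 mm cutter standing in the well sticks out 34 mm above the insert.
- bay_medium: Fixed square plastic insert in the wooden tote, the one with the middle-sized well: outside 94 x 94 mm, 20 mm high, white; in its middle an open square well 62 x 62 mm, 16 mm deep, with a grey floor 4 mm above the origin. Origin at the centre of its underside (6 mm above the table), z up, x and y along its sides. A 50 mm cutter standing in the well sticks out 34 mm above the insert.
- bay_small: Fixed square plastic insert in the wooden tote, the one with the smallest well: outside 94 x 94 mm, 20 mm high, white; in its middle an open square well 44 x 44 mm, 16 mm deep, with a grey floor 4 mm above the origin. Origin at the centre of its underside (6 mm above the table), z up, x and y along its sides. A 50 mm cutter standing in the well sticks out 34 mm above the insert.
- tote: Fixed low wooden tote, 112 mm along its x, 306 mm along its y, rim 24 mm high. It holds the three inserts in one row along its y axis, 96 mm apart, in varying order, their axes parallel to its own. Origin at the centre of its underside, on the table; z up.
- tray: Fixed aluminium baking tray, open at the top: 120 mm along its x, 170 mm along its y, rim 18 mm high, walls and floor 2 mm thick. Origin at the centre of its underside, on the table. Both nozzles fit side by side along y. The loose things stand in a row along world y before tote and tray, mixed with a salt shaker and a jar (not part of the job, under 70 mm high), 90 mm or more apart.

How it is judged:
By the outcome, as a careful person would: the job done as asked, in the order asked, and still so for the second after the job is handed in, with the robot touching nothing.
It also fails if it takes over 112 s, if anything falls off the work surface, if the arm or the gripper's body presses on something with over 40 N, if the wrist force passes 120 N, or if a joint passes its speed limit or range.

## Robot

A 7-joint arm with a two-finger parallel gripper is mounted at the origin on the work surface. World frame = base frame: x ahead of the robot, y to its left, z up, the work surface at z = 0. Lengths are in m, angles in degrees, forces in N, time in s.
With the tool pointing down it reaches from about 0.425 to 0.825 m from the base axis. Payload 3.6 kg.
Tool frame: the origin (TCP) lies at the very end of the fingers, on their centre line; the grasp point (between the pads) lies 19 mm behind it (r.hold_point_z is the distance from the TCP to the grasp point, in m); y points along the fingers, z is the direction in which the jaws open and shut, and the axes are right-handed (so a half turn about y gives the same grasp; the last joint's range is limited). The gripper opens to 85 mm and grips with 20 to 120 N. Pads are 22 mm wide; open, the fingers measure 114 mm over their backs; the gripper's body (76 mm by 85 mm) begins 54 mm behind the grasp point. The pads swing forward as they close: fully open they stand 13 mm farther back than shut.
Start: joints at [-1.518, 35.231, -0.722, 81.555, 0.464, 63.22, -2.315], TCP at [0.65, 0, 0.231] pointing down, gripper open.
Joint ranges: [-178.69, 178.69], [-17.37, 117.87], [-77.05, 75.6], [15.02, 138.74], [-78.02, 258.01], [0.78, 113.62], [-162.83, 162.83]. Speed limits (degrees/s): [159.86, 159.86, 180, 180, 180, 180, 180].

## Interface

Orientations are given as [roll, pitch, yaw] about the fixed x, y, z axes, in that order (R = Rz(yaw) Ry(pitch) Rx(roll)).
In Python, from rig import r gives the robot as it stands.
- The arm moves only by the shell command python3 -m inch 'ROWS' [FORCE]. ROWS is JSON, a list of rows, each a list of 7 numbers: the shift along the tool's x, y, z in mm, then the turn, a rotation vector about the tool's x, y, z in degrees, then the gripper's target within -1 to 1 (fully open at 1, half-way at 0, shut at -1). A call has 1 to 8 rows; each row is the pose to reach, as a shift and turn from the pose commanded when the call began, along the tool's axes at that moment; what a row does not reach only later rows make up. A row lasts 1/12 s, in which the tool goes at most 41.7 mm and 7.16 degrees, less where a joint would pass 70% of its speed; a pose out of reach is approached as far as the arm can. A call with a gripper value outside its range is refused whole. The fingers move at their own pace and stop on an object; FORCE is the grip in N (left out, the last holds). Time passes only in rows, so rows that repeat a pose let the fingers close. It gives the time, the measured TCP pose, the force and the opening at its end, in the units of the state.
- r.read_state(): the state, without advancing time (a new reading comes with each control period).
- r.get_image(name): name is "scene" or "side" or "wrist"; returns a dict with "frame" (400x640x3 uint8, red, green, blue), "z_map" (400x640 float32, m along the optical axis (not along the pixel's ray), 0 where there is no reading), "fovy" (degrees; the focal length in pixels is half the picture's height over the tangent of half this angle, whatever the lens; pixels are square), "cx", "cy" (the principal point, pixels), "R" (3x3) and "t" (3): a world point X has camera coordinates R X + t. Camera axes: x right, y down, z forward; pixel columns grow to the right and rows downward; lengths in m; the calibration is good to about 2 mm. A picture is of the moment at which its call begins.
- r.finish_job(): hands the job in, once; it reports no verdict.
The state is a dict: "clock": time; "joint_positions": joint angles; "joint_vel": joint speeds; "joint_torque": joint torques, N m; "position": TCP position; "orientation": TCP orientation; "ft_force": force on the tool from outside, world axes, zero at the start; "wrist_torque": the same for the moment, N m; "finger_gap": finger opening in m.
Only numpy, scipy, OpenCV 4.12 (cv2) and the standard library are available. Lean on these libraries where they do the work, as an engineer would, in place of code of your own. Each camera call takes 0.05 s, during which the arm holds its last target. There are 200 camera calls.

## Working session

There is one attempt and no reset: what is moved stays moved. The work goes in short steps, Python scripts to look and compute and a shell command to move; the robot and the scene stay as the last step left them, time stands still between calls to the robot, and variables do not carry over. Pictures are saved under pics/ and viewed, about 12 in all and at most 16, crops included, and the job is handed in when it is done.

```bash
ls; mkdir -p pics; cat > h.py <<'E'
import numpy as np, cv2
from rig import r
def cam(n,f=None):
    d=r.get_image(n); 
    if f: cv2.imwrite('pics/'+f,d['frame'][:,:,::-1])
    np.savez('/tmp/'+n,**d)
    return d
def world(d):
    z=d['z_map']; f=200/np.tan(np.radians(d['fovy'])/2)
    v,u=np.mgrid[:z.shape[0],:z.shape[1]]
    P=np.stack([(u-d['cx'])/f*z,(v-d['cy'])/f*z,z],-1)
    W=(P-d['t'])@d['R']
    W[z==0]=np.nan
    return W
E
python3 - <<'E'
from h import *
s=r.read_state(); print(s['position'],s['orientation'],s['clock'],s['finger_gap'])
for n in ['scene','side']:
    d=cam(n,n+'1.png'); W=world(d); print(n,d['fovy'],d['t'],-d['R'].T@d['t'])
E
```

```text
pics
[ 6.49211373e-01 -3.69386764e-06  2.30123550e-01] [-9.01503954e+01 -4.61649804e-03 -8.99958740e+01] 0.0 0.08534852964876365
scene 49.04210556950413 [ 0.23956989 -0.30273564  1.45829653] [1.24394568 0.35904264 0.77418272]
side 42.22514643344158 [-0.42108869  0.25351197  0.85614461] [-0.04902476 -0.6913394   0.70300356]
```

View pics/scene1.png

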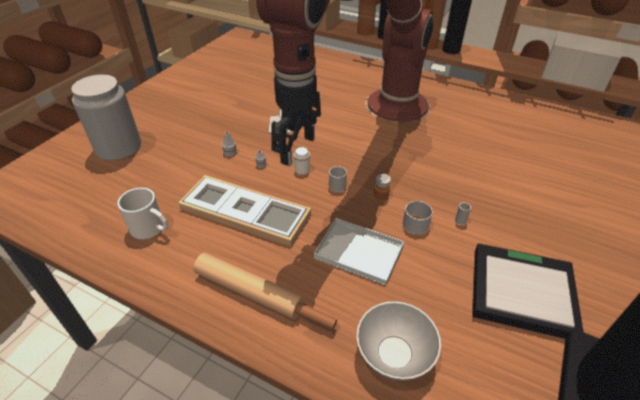

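View pics/side1.png

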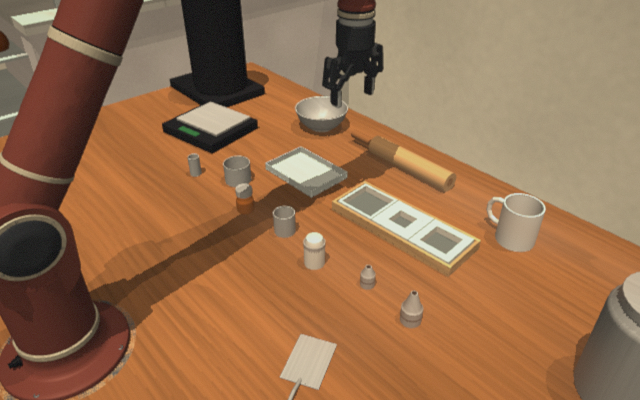

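The row in the scene view, left to right: tall nozzle (229,143), short nozzle (261,158), salt shaker (302,160), medium cutter (338,180), jar (383,184), large cutter (418,218), small cutter (463,213). The tote wells, left to right, are medium (212,195), small (243,204) and large (280,215). The tray is at (360,250). The side view agrees. Next I turn these into positions using depth from both views.

```bash
python3 - <<'E'
from h import *
for n in ['scene','side']:
    d=np.load(f'/tmp/{n}.npz'); W=world(d).reshape(-1,3)
    W=W[~np.isnan(W[:,0])]
    g=W[(W[:,0]>.35)&(W[:,0]<.95)&(abs(W[:,1])<.6)]
    print(n,'table z',np.median(g[abs(g[:,2])<.01][:,2]))
    o=g[(g[:,2]>.008)&(g[:,2]<.075)]
    ix=((o[:,0]-.35)/.002).astype(int); iy=((o[:,1]+.6)/.002).astype(int)
    m=np.zeros((310,610),np.uint8); m[ix,iy]=1
    m=cv2.morphologyEx(m,cv2.MORPH_CLOSE,np.ones((5,5)))
    k,l=cv2.connectedComponents(m); L=l[ix,iy]
    for i in range(1,k):
        p=o[L==i]
        if len(p)<40: continue
        zt=np.percentile(p[:,2],99); c=p[p[:,2]>zt-.006] 
        e=cv2.minEnclosingCircle(c[:,:2].astype(np.float32))
        rc=cv2.minAreaRect((p[:,:2]*1000).astype(np.float32))
        print(len(p),'top',zt.round(4),'circ',np.round(e[0],4),round(e[1]*2,4),'rect',np.round(rc[0],1),np.round(rc[1],1),round(rc[2],1))
E
```

```text
scene table z -0.0006540140031912219
226 top 0.0506 circ [0.4347 0.323 ] 0.0304 rect [435.4 321.7] [27.8 30.1] 75.8
340 top 0.0674 circ [ 0.4437 -0.1165] 0.0333 rect [ 445.6 -113.9] [41.2 42.1] 49.4
338 top 0.0609 circ [0.4419 0.117 ] 0.0401 rect [442.3 116.3] [38.7 38.2] 36.4
146 top 0.0507 circ [ 0.4548 -0.004 ] 0.042 rect [447.3  -7.9] [22.4 41.8] 28.4
215 top 0.0501 circ [0.4626 0.0012] 0.0444 rect [470.8   7.6] [23.3 45.2] 36.0
220 top 0.0659 circ [ 0.4728 -0.3367] 0.0172 rect [ 478.2 -332.1] [30.  36.5] 37.8
123 top 0.0457 circ [ 0.4769 -0.226 ] 0.0175 rect [ 479.9 -224. ] [23.5 29.1] 50.7
664 top 0.0504 circ [0.4971 0.2286] 0.0662 rect [497.  228.7] [66.6 62.7] 1.8
9088 top 0.0614 circ [0.7416 0.5998] 0.0617 rect [646.7 502.4] [318.3 200.9] 11.6
663 top 0.0745 circ [ 0.6015 -0.5976] 0.0989 rect [ 602.7 -585.8] [ 28.1 103.9] 89.9
599 top 0.0194 circ [0.64   0.1425] 0.206 rect [638.6 140.8] [124.2 171.2] 2.0
4411 top 0.0279 circ [ 0.6521 -0.16  ] 0.3253 rect [ 651.7 -160.5] [117.4 308.6] 4.2
4200 top 0.0605 circ [0.8302 0.2998] 0.1517 rect [830.6 299.5] [148.  148.7] 39.2
394 to
[... 1039 characters left out ...]
0451 rect [ 568.6 -586.8] [45.3  4.9] 31.6
690 top 0.0213 circ [0.6379 0.1408] 0.2087 rect [638.8 140.1] [125.5 176.7] 2.3
5712 top 0.0293 circ [ 0.6526 -0.1609] 0.3251 rect [ 652.8 -160.7] [120.6 308.3] 4.2
687 top 0.0733 circ [0.7423 0.5958] 0.0672 rect [736.9 586. ] [206.4  28.1] 0.1
1311 top 0.0626 circ [0.8321 0.2995] 0.157 rect [830.3 298.5] [152.1 145.9] 46.2
1108 top 0.0744 circ [ 0.7946 -0.3436] 0.0788 rect [ 779.7 -350. ] [39.8 79.1] 22.8
158 top 0.0747 circ [ 0.7979 -0.2864] 0.0236 rect [ 799.8 -282. ] [32.1 13. ] 88.2
371 top 0.0746 circ [ 0.8135 -0.3362] 0.0685 rect [ 826.6 -331.6] [27.7 68.3] 19.4
1952 top 0.0505 circ [ 0.8421 -0.021 ] 0.244 rect [834.4  18.2] [ 50.3 322.9] 2.1
```

```bash
python3 - <<'E'
from h import *
for n in ['scene','side']:
    d=np.load(f'/tmp/{n}.npz'); W=world(d).reshape(-1,3)
    W=W[~np.isnan(W[:,0])]; a=np.radians(4.2)
    q=W[:,:2]-[.6523,-.1606]; X=q@[np.cos(a),np.sin(a)]; Y=q@[-np.sin(a),np.cos(a)]
    dz=-.0007 if n=='scene' else .001
    w=(W[:,2]-dz<.018)&(W[:,2]-dz>.004)&(abs(X)<.05)
    for k in(-1,0,1):
        s=w&(abs(Y-k*.096)<.046)
        print(n,k,s.sum(),np.percentile(X[s],[1,99]).round(4),np.percentile(Y[s],[1,99]).round(4),np.median(W[s,2]).round(4))
E
python3 -m inch '[[-228,100,-151.5,0,0,0,1],[-228,100,-151.5,0,0,0,1],[-228,100,-151.5,0,0,0,1],[-228,100,-151.5,0,0,0,1],[-228,100,-151.5,0,0,0,1],[-228,100,-151.5,0,0,0,1],[-228,100,-151.5,0,0,0,1],[-228,100,-151.5,0,0,0,1]]' 40
python3 -m inch '[[0,0,0,0,0,0,1],[0,0,0,0,0,0,1],[0,0,0,0,0,0,1]]'
python3 -c "
from h import *
cam('wrist','w1.png')"
```

```text
scene -1 336 [-0.0337  0.018 ] [-0.1284 -0.0763] 0.01
scene 0 170 [-0.0247  0.0097] [-0.0232  0.0126] 0.0101
scene 1 745 [-0.043   0.0278] [0.054  0.1292] 0.0094
side -1 496 [-0.0147  0.034 ] [-0.1189 -0.0639] 0.0113
side 0 191 [-0.0059  0.0256] [-0.0126  0.0236] 0.0117
side 1 654 [-0.0241  0.0438] [0.068  0.1388] 0.0113
clock: 0.77
position: [0.4898, 0.2374, 0.1284]
orientation: [-90.6, 0.2, -89.1]
ft_force: [-0.9, 2.0, 0.4]
finger_gap: 0.0857
clock: 1.02
position: [0.4996, 0.2264, 0.1315]
orientation: [-89.9, -0.1, -90.1]
ft_force: [-0.5, 0.0, 0.6]
finger_gap: 0.0855
```

View pics/w1.png

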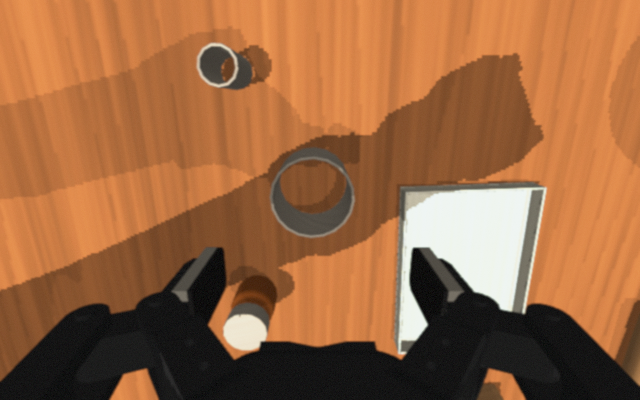

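The wrist view shows the large cutter at (313,195), centred between the fingers (columns 205–435), with the jar at (248,315) and the small cutter at (218,65). Floor readings from both views confirm the wells: medium at −y, small in the middle, large at +y. I'll check the cutter position by wrist depth, then descend.

```bash
cat >> h.py <<'E'
def blobs(n='wrist',lo=.012,hi=.08,f=None,new=True):
    d=cam(n,f) if new else np.load(f'/tmp/{n}.npz')
    W=world(d).reshape(-1,3); W=W[~np.isnan(W[:,0])]
    o=W[(W[:,2]>lo)&(W[:,2]<hi)&(W[:,0]>.38)&(W[:,0]<.74)&(abs(W[:,1])<.42)]
    ix=((o[:,0]-.35)/.002).astype(int); iy=((o[:,1]+.6)/.002).astype(int)
    m=np.zeros((310,610),np.uint8); m[ix,iy]=1
    m=cv2.morphologyEx(m,cv2.MORPH_CLOSE,np.ones((7,7)))
    k,l=cv2.connectedComponents(m); L=l[ix,iy]
    for i in range(1,k):
        p=o[L==i]
        if len(p)<60: continue
        zt=np.percentile(p[:,2],99); c=p[p[:,2]>zt-.005]
        e=cv2.minEnclosingCircle(c[:,:2].astype(np.float32))
        print(n,len(p),'top',zt.round(4),'circ',np.round(e[0],4),round(e[1]*2,4))
E
python3 -c "
from h import *
blobs(new=False); print(r.read_state()['position'])"
```

```text
wrist 2685 top 0.0608 circ [0.4386 0.1165] 0.0382
wrist 1471 top 0.051 circ [0.4328 0.3218] 0.0285
wrist 2600 top 0.0509 circ [0.4956 0.2285] 0.0643
wrist 1995 top 0.0191 circ [0.6373 0.1414] 0.2071
wrist 139 top 0.0193 circ [ 0.6823 -0.0056] 0.0275
[0.49976099 0.22627042 0.1316201 ]
```

```bash
python3 -m inch '[[0,40,0,0,0,0,1],[0,75,-1,0,0,0,1],[0,90,-1,0,0,0,1],[0,100,-1,0,0,0,1],[-2,107,-1,0,0,0,1],[-2,107,-1,0,0,0,1],[-2,107,-1,0,0,0,1]]' 40
python3 -m inch '[[0,0,0,0,0,0,0],[0,0,0,0,0,0,-0.2],[0,0,0,0,0,0,-0.2],[0,0,0,0,0,0,-0.2],[0,0,0,0,0,0,-0.2],[0,0,0,0,0,0,-0.2]]' 40
python3 -c "
from h import *
cam('side','s2.png'); cv2.imwrite('pics/s2c.png',cv2.resize(cv2.imread('pics/s2.png')[100:260,100:360],None,fx=2.5,fy=2.5))"
```

```text
clock: 1.65
position: [0.4985, 0.2302, 0.025]
orientation: [-89.9, 0.0, -90.0]
ft_force: [0.4, 0.3, 0.1]
finger_gap: 0.0852
clock: 2.15
position: [0.4981, 0.2304, 0.0259]
orientation: [-89.9, 0.1, -90.0]
ft_force: [-1.5, -0.8, 5.5]
finger_gap: 0.0617
```

View pics/s2c.png

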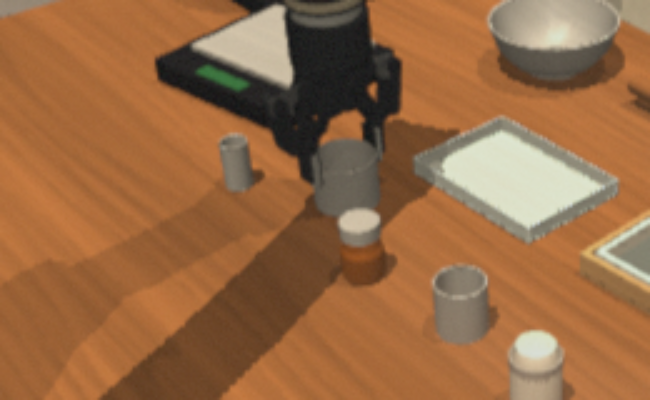

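The crop shows both fingers on the large cutter at about (345,165), which is still standing. I'll lift it and carry it over the large well.

```bash
python3 -m inch '[[0,-20,0,0,0,0,-0.3],[0,-60,0,0,0,0,-0.3],[0,-100,0,0,0,0,-0.3],[0,-100,0,0,0,0,-0.3]]' 40
python3 -m inch '[[293,0,147,0,0,0,-0.3],[293,0,147,0,0,0,-0.3],[293,0,147,0,0,0,-0.3],[293,0,147,0,0,0,-0.3],[293,0,147,0,0,0,-0.3],[293,0,147,0,0,0,-0.3],[293,0,147,0,0,0,-0.3],[293,0,147,0,0,0,-0.3]]'
python3 -m inch '[[0,0,0,0,0,0,-0.3],[0,0,0,0,0,0,-0.3],[0,0,0,0,0,0,-0.3],[0,0,0,0,0,0,-0.3]]'
python3 -c "
from h import *
blobs('wrist',lo=.05,hi=.17,f='w2.png'); print(r.read_state()['position'])"
```

```text
clock: 2.53
position: [0.5024, 0.2323, 0.132]
orientation: [-89.2, 0.4, -90.0]
ft_force: [1.1, 0.7, -0.9]
finger_gap: 0.0613
clock: 3.2
position: [0.6453, -0.0668, 0.1246]
orientation: [-89.9, -0.1, -90.1]
ft_force: [1.6, -0.2, -0.8]
finger_gap: 0.0615
clock: 3.53
position: [0.644, -0.0605, 0.1243]
orientation: [-90.0, 0.1, -89.8]
ft_force: [-0.5, 0.8, -1.2]
finger_gap: 0.0615
wrist 2641 top 0.0673 circ [ 0.4422 -0.1153] 0.0347
wrist 173 top 0.0512 circ [ 0.46   -0.0005] 0.0462
wrist 16578 top 0.1678 circ [ 0.6434 -0.0498] 0.0842
[ 0.64404268 -0.06039744  0.12435096]
```

View pics/w2.png

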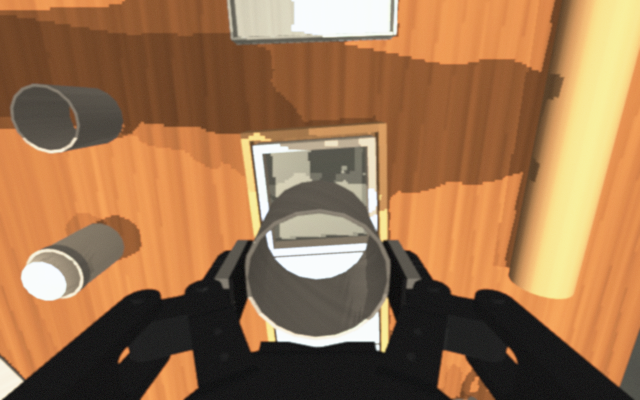

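The wrist view shows the large cutter held level at (318,270), over the large well that appears at (315,190).

```bash
python3 -m inch '[[2,40,1,0,0,0,-0.3],[2,70,1,0,0,0,-0.3],[2,82,1,0,0,0,-0.3],[2,86,1,0,0,0,-0.3],[2,88,1,0,0,0,-0.3],[2,89,1,0,0,0,-0.3],[2,90,1,0,0,0,-0.3],[2,90,1,0,0,0,-0.3]]'
python3 -c "
from h import *
cam('side','s3.png');cam('scene','c3.png'); a=cv2.imread('pics/s3.png')[150:270,310:490]; b=cv2.imread('pics/c3.png')[140:260,180:360]
cv2.imwrite('pics/m3.png',cv2.resize(np.hstack([a,b]),None,fx=2.2,fy=2.2,interpolation=2))"
```

```text
clock: 4.25
position: [0.6472, -0.0649, 0.036]
orientation: [-89.8, -0.0, -90.0]
ft_force: [0.3, -0.2, 1.5]
finger_gap: 0.0617
```

View pics/m3.png

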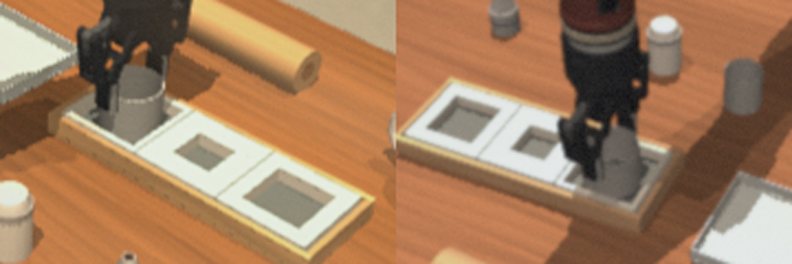

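Both crops show the large cutter standing inside the large well. I'll release it, rise, and go to the medium cutter.

```bash
python3 -m inch '[[0,1,0,0,0,0,-0.3],[0,1,0,0,0,0,0.9],[0,1,0,0,0,0,0.9],[0,1,0,0,0,0,0.9],[0,0,0,0,0,0,0.9],[0,-20,0,0,0,0,0.9],[0,-60,0,0,0,0,0.9],[0,-95,0,0,0,0,0.9]]'
python3 -m inch '[[-64,0,-186,0,0,0,0.6],[-64,0,-186,0,0,0,0.6],[-64,0,-186,0,0,0,0.6],[-64,0,-186,0,0,0,0.6],[-64,0,-186,0,0,0,0.6],[-64,0,-186,0,0,0,0.6],[-64,0,-186,0,0,0,0.6],[-64,0,-186,0,0,0,0.6]]'
python3 -m inch '[[0,0,0,0,0,0,0.6],[0,0,0,0,0,0,0.6]]'
python3 -c "
from h import *
blobs(); print(r.read_state()['position']);blobs('side')"
```

```text
clock: 5.02
position: [0.6445, -0.065, 0.1294]
orientation: [-90.2, 0.0, -90.0]
ft_force: [0.8, -0.6, 0.4]
finger_gap: 0.0809
clock: 5.68
position: [0.4609, -0.0012, 0.1297]
orientation: [-89.9, -0.0, -90.0]
ft_force: [1.7, -0.6, -0.1]
finger_gap: 0.0681
clock: 5.85
position: [0.461, -0.0015, 0.1293]
orientation: [-89.9, -0.0, -90.1]
ft_force: [0.1, -0.0, 0.1]
finger_gap: 0.0683
wrist 2507 top 0.0663 circ [ 0.4418 -0.1145] 0.0333
wrist 3377 top 0.0616 circ [0.4394 0.1162] 0.0368
wrist 1856 top 0.0508 circ [ 4.589e-01 -3.000e-04] 0.0462
wrist 2159 top 0.0194 circ [0.6385 0.0994] 0.1476
wrist 12921 top 0.0603 circ [ 0.647  -0.0659] 0.066
wrist 1626 top 0.0271 circ [ 0.6222 -0.1943] 0.078
wrist 64 top 0.0215 circ [ 0.6156 -0.1077] 0.0095
wrist 395 top 0.0273 circ [ 0.694  -0.1343] 0.0393
[ 0.46070758 -0.00145938  0.12918008]
side 211 top 0.0522 circ [0.4348 0.3195] 0.0333
side 633 top 0.069 circ [ 0.4425 -0.1173] 0.0342
side 441 top 0.0634 circ [0.4402 0.1144] 0.0384
side 544 top 0.0522 circ [ 0.4614 -0.0015] 0.05
side 558 top 0.0674 circ [ 0.4719 -0.3382] 0.0149
side 251 top 0.0477 circ [ 0.4775 -0.2294] 0.0142
side 798 top 0.0396 circ [0.5941 0.4181] 0.1012
side 347 top 0.0208 circ [0.639  0.1286] 0.1883
side 5125 top 0.0603 circ [ 0.6481 -0.0684] 0.0698
```

The large cutter's top reads 60 mm, so it is down on the well floor. Next I pick the medium cutter and carry it over.

```bash
python3 -m inch '[[0,40,0,0,0,0,0.6],[0,75,0,0,0,0,0.6],[0,95,0,0,0,0,0.6],[0,105,0,0,0,0,0.6],[0,105,0,0,0,0,0.6]]'
python3 -m inch '[[0,0,0,0,0,0,-0.6],[0,0,0,0,0,0,-0.6],[0,0,0,0,0,0,-0.6],[0,0,0,0,0,0,-0.6],[0,0,0,0,0,0,-0.6],[0,-20,0,0,0,0,-0.6],[0,-60,0,0,0,0,-0.6],[0,-100,0,0,0,0,-0.6]]' 40
python3 -m inch '[[255,0,198,0,0,0,-0.6],[255,0,198,0,0,0,-0.6],[255,0,198,0,0,0,-0.6],[255,0,198,0,0,0,-0.6],[255,0,198,0,0,0,-0.6],[255,0,198,0,0,0,-0.6],[255,0,198,0,0,0,-0.6],[255,0,198,0,0,0,-0.6]]'
python3 -m inch '[[0,0,0,0,0,0,-0.6],[0,0,0,0,0,0,-0.6],[0,0,0,0,0,0,-0.6],[0,0,0,0,0,0,-0.6]]'
```

```text
clock: 6.37
position: [0.4583, -0.0012, 0.0219]
orientation: [-90.3, -0.0, -90.0]
ft_force: [0.5, 0.7, -0.0]
finger_gap: 0.0681
clock: 7.03
position: [0.4582, -0.001, 0.1248]
orientation: [-90.2, -0.0, -90.0]
ft_force: [1.8, 0.4, -1.7]
finger_gap: 0.0446
clock: 7.7
position: [0.6583, -0.2601, 0.1244]
orientation: [-89.9, -0.1, -90.1]
ft_force: [0.2, -1.1, -1.0]
finger_gap: 0.0446
clock: 8.03
position: [0.657, -0.2538, 0.1243]
orientation: [-90.1, 0.1, -89.9]
ft_force: [0.9, -0.3, -0.8]
finger_gap: 0.0444
```

```bash
python3 -m inch '[[2,40,2,0,0,0,-0.6],[2,70,2,0,0,0,-0.6],[2,82,2,0,0,0,-0.6],[2,86,2,0,0,0,-0.6],[2,88,2,0,0,0,-0.6],[2,89,2,0,0,0,-0.6],[2,90,2,0,0,0,-0.6],[2,90,2,0,0,0,-0.6]]'
python3 -c "
from h import *
cam('side','s4.png');cam('scene','c4.png'); a=cv2.imread('pics/s4.png')[150:270,330:510]; b=cv2.imread('pics/c4.png')[140:260,150:330]
cv2.imwrite('pics/m4.png',cv2.resize(np.hstack([a,b]),None,fx=2.2,fy=2.2,interpolation=2))"
```

```text
clock: 8.7
position: [0.6606, -0.2583, 0.0361]
orientation: [-89.8, -0.1, -90.0]
ft_force: [0.1, 0.4, -0.7]
finger_gap: 0.0445
```

View pics/m4.png

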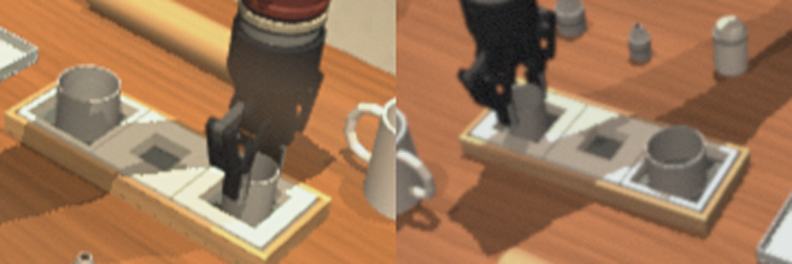

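Both crops show the medium cutter inside its well, with the large one standing. I'll lower 2 mm more, release, and go to the small cutter.

```bash
python3 -m inch '[[0,1,0,0,0,0,-0.6],[0,2,0,0,0,0,-0.6],[0,2,0,0,0,0,-0.6]]'
python3 -m inch '[[0,0,0,0,0,0,0.6],[0,0,0,0,0,0,0.6],[0,0,0,0,0,0,0.6],[0,0,0,0,0,0,0.6],[0,-20,0,0,0,0,0.6],[0,-60,0,0,0,0,0.6],[0,-95,0,0,0,0,0.6]]'
python3 -m inch '[[-289,0,-112,0,0,0,0.3],[-289,0,-112,0,0,0,0.3],[-289,0,-112,0,0,0,0.3],[-289,0,-112,0,0,0,0.3],[-289,0,-112,0,0,0,0.3],[-289,0,-112,0,0,0,0.3],[-289,0,-112,0,0,0,0.3],[-289,0,-112,0,0,0,0.3]]'
python3 -m inch '[[-289,0,-112,0,0,0,0.3],[-289,0,-112,0,0,0,0.3],[-289,0,-112,0,0,0,0.3],[-289,0,-112,0,0,0,0.3],[-289,0,-112,0,0,0,0.3],[-289,0,-112,0,0,0,0.3],[-289,0,-112,0,0,0,0.3],[-289,0,-112,0,0,0,0.3]]'
python3 -m inch '[[0,0,0,0,0,0,0.3],[0,0,0,0,0,0,0.3],[0,0,0,0,0,0,0.3]]'
python3 -c "
from h import *
blobs(); blobs('scene',lo=.03); print(r.read_state()['position'])"
```

```text
clock: 9.05
position: [0.6602, -0.2584, 0.0352]
orientation: [-89.9, -0.0, -90.0]
ft_force: [-1.8, 0.3, 8.1]
finger_gap: 0.0442
clock: 9.63
position: [0.6587, -0.2577, 0.127]
orientation: [-90.2, 0.1, -90.0]
ft_force: [0.5, -0.5, 0.4]
finger_gap: 0.0687
clock: 10.3
position: [0.5448, 0.0384, 0.1273]
orientation: [-90.1, 0.3, -89.5]
ft_force: [0.0, 1.3, -0.1]
finger_gap: 0.0554
clock: 10.97
position: [0.4317, 0.3274, 0.1274]
orientation: [-90.1, 0.3, -89.5]
ft_force: [-0.7, 0.6, 0.3]
finger_gap: 0.0556
clock: 11.22
position: [0.4361, 0.3185, 0.1271]
orientation: [-90.0, -0.1, -90.1]
ft_force: [0.2, -0.6, -0.1]
finger_gap: 0.0557
wrist 1070 top 0.0508 circ [0.4328 0.322 ] 0.0281
wrist 10604 top 0.0373 circ [0.5905 0.4095] 0.1099
wrist 1149 top 0.0189 circ [0.6356 0.185 ] 0.145
wrist 175 top 0.0187 circ [0.5779 0.1138] 0.0524
scene 231 top 0.0616 circ [0.4425 0.117 ] 0.0375
scene 143 top 0.0511 circ [0.4338 0.3223] 0.0314
scene 242 top 0.0673 circ [ 0.4433 -0.1164] 0.0345
scene 139 top 0.0666 circ [ 0.4748 -0.3366] 0.0184
scene 349 top 0.0376 circ [0.5981 0.4141] 0.1061
scene 247 top 0.0616 circ [ 0.6464 -0.0689] 0.0625
scene 252 top 0.0604 circ [ 0.6531 -0.0617] 0.0615
scene 338 top 0.0611 circ [ 0.6613 -0.2571] 0.0486
[0.43659793 0.31777629 0.1272456 ]
```

```bash
python3 -m inch '[[-3,40,-1,0,0,0,0.3],[-3,75,-1,0,0,0,0.3],[-3,92,-1,0,0,0,0.3],[-3,102,-1,0,0,0,0.3],[-3,102,-1,0,0,0,0.3]]'
python3 -m inch '[[0,0,0,0,0,0,-0.9],[0,0,0,0,0,0,-0.9],[0,0,0,0,0,0,-0.9],[0,0,0,0,0,0,-0.9],[0,0,0,0,0,0,-0.9],[0,-20,0,0,0,0,-0.9],[0,-60,0,0,0,0,-0.9],[0,-105,0,0,0,0,-0.9]]' 40
python3 -m inch '[[241,0,108,0,0,0,-0.9],[241,0,108,0,0,0,-0.9],[241,0,108,0,0,0,-0.9],[241,0,108,0,0,0,-0.9],[241,0,108,0,0,0,-0.9],[241,0,108,0,0,0,-0.9],[241,0,108,0,0,0,-0.9]]'
python3 -m inch '[[241,0,108,0,0,0,-0.9],[241,0,108,0,0,0,-0.9],[241,0,108,0,0,0,-0.9],[241,0,108,0,0,0,-0.9],[241,0,108,0,0,0,-0.9],[241,0,108,0,0,0,-0.9],[241,0,108,0,0,0,-0.9]]'
python3 -m inch '[[0,0,0,0,0,0,-0.9],[0,0,0,0,0,0,-0.9],[0,0,0,0,0,0,-0.9],[0,0,0,0,0,0,-0.9],[0,0,0,0,0,0,-0.9],[0,0,0,0,0,0,-0.9]]'
python3 -c "
from h import *
cam('wrist','w5.png')"
```

```text
clock: 11.73
position: [0.4342, 0.3208, 0.0234]
orientation: [-90.2, -0.2, -90.1]
ft_force: [0.1, -0.5, -0.2]
finger_gap: 0.0555
clock: 12.4
position: [0.433, 0.3222, 0.1269]
orientation: [-90.2, -0.2, -90.0]
ft_force: [1.5, 1.3, -0.4]
finger_gap: 0.0271
clock: 12.98
position: [0.5449, 0.0732, 0.1274]
orientation: [-89.9, -0.3, -90.6]
ft_force: [0.3, -1.2, -0.9]
finger_gap: 0.027
clock: 13.57
position: [0.6512, -0.1687, 0.127]
orientation: [-89.9, -0.4, -90.5]
ft_force: [-0.6, -1.9, -0.6]
finger_gap: 0.0268
clock: 14.07
position: [0.6504, -0.1572, 0.1272]
orientation: [-90.0, 0.0, -89.9]
ft_force: [-0.1, -0.7, 0.3]
finger_gap: 0.0273
```

View pics/w5.png

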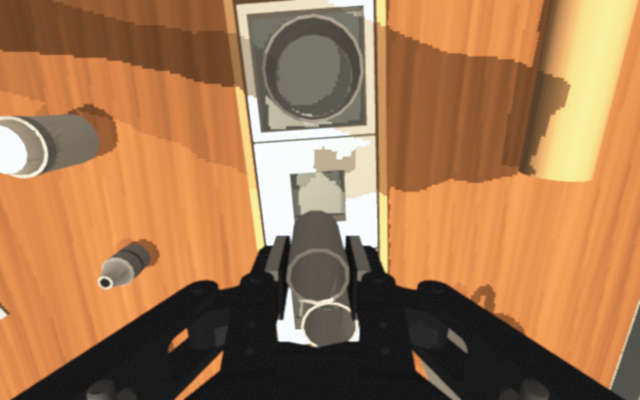

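The wrist view shows the small cutter held at (318,275), lined up with the small well at (318,195). The large cutter sits well inside its well at (313,70) and the medium one is at (330,325).

```bash
python3 -m inch '[[2,40,2,0,0,0,-0.9],[2,70,2,0,0,0,-0.9],[2,84,2,0,0,0,-0.9],[2,89,2,0,0,0,-0.9],[2,91,2,0,0,0,-0.9],[2,92,2,0,0,0,-0.9],[2,93,2,0,0,0,-0.9],[2,93,2,0,0,0,-0.9]]'
python3 -c "
from h import *
cam('side','s6.png');cam('scene','c6.png'); a=cv2.imread('pics/s6.png')[150:270,330:510]; b=cv2.imread('pics/c6.png')[140:260,170:350]
cv2.imwrite('pics/m6.png',cv2.resize(np.hstack([a,b]),None,fx=2.2,fy=2.2,interpolation=2))"
```

```text
clock: 14.78
position: [0.6496, -0.1602, 0.0365]
orientation: [-90.4, 0.1, -90.0]
ft_force: [-8.4, 2.4, 12.9]
finger_gap: 0.0268
```

View pics/m6.png

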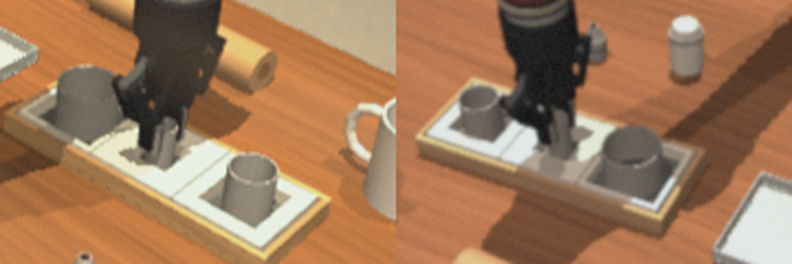

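The small cutter is in its well and pressing lightly on the floor (13 N). I'll release it, rise, and check.

```bash
python3 -m inch '[[0,-1,0,0,0,0,-0.9],[0,-1,0,0,0,0,0],[0,-1,0,0,0,0,0.1],[0,-1,0,0,0,0,0.2],[0,-1,0,0,0,0,0.2],[0,-20,0,0,0,0,0.2],[0,-60,0,0,0,0,0.2],[0,-95,0,0,0,0,0.2]]'
python3 -m inch '[[177,0,-179,0,0,0,0.3],[177,0,-179,0,0,0,0.3],[177,0,-179,0,0,0,0.3],[177,0,-179,0,0,0,0.3],[177,0,-179,0,0,0,0.3],[177,0,-179,0,0,0,0.3],[177,0,-179,0,0,0,0.3],[177,0,-179,0,0,0,0.3]]'
python3 -m inch '[[0,0,0,0,0,0,0.3],[0,0,0,0,0,0,0.3],[0,0,0,0,0,0,0.3]]'
python3 -c "
from h import *
print(r.read_state()['position']); blobs('wrist',lo=.03,f='w7.png'); blobs('scene',lo=.03)
cv2.imwrite('pics/c7.png',cv2.resize(cv2.imread('pics/w7.png'),None,fx=1,fy=1))"
```

```text
clock: 15.55
position: [0.6518, -0.1608, 0.1288]
orientation: [-90.2, 0.0, -90.0]
ft_force: [1.8, -0.1, -0.6]
finger_gap: 0.0513
clock: 16.22
position: [0.4702, -0.342, 0.1289]
orientation: [-90.1, -0.1, -90.5]
ft_force: [1.0, 2.0, 0.1]
finger_gap: 0.0554
clock: 16.47
position: [0.4753, -0.336, 0.1289]
orientation: [-89.9, 0.1, -89.8]
ft_force: [0.4, -0.2, -0.7]
finger_gap: 0.0553
[ 0.47526026 -0.33604437  0.1288975 ]
wrist 1656 top 0.0671 circ [ 0.4713 -0.3368] 0.0145
wrist 948 top 0.0466 circ [ 0.4768 -0.2284] 0.0144
wrist 5179 top 0.061 circ [ 0.6595 -0.2581] 0.0473
scene 233 top 0.0617 circ [0.4407 0.1161] 0.0379
scene 246 top 0.0667 circ [ 0.443  -0.1169] 0.0352
scene 137 top 0.0673 circ [ 0.4744 -0.3367] 0.0127
scene 323 top 0.0375 circ [0.6053 0.4128] 0.1246
scene 500 top 0.0607 circ [ 0.6476 -0.0654] 0.0658
scene 334 top 0.061 circ [ 0.6601 -0.2557] 0.0493
scene 174 top 0.0607 circ [ 0.6527 -0.1609] 0.0304
```

View pics/w7.png

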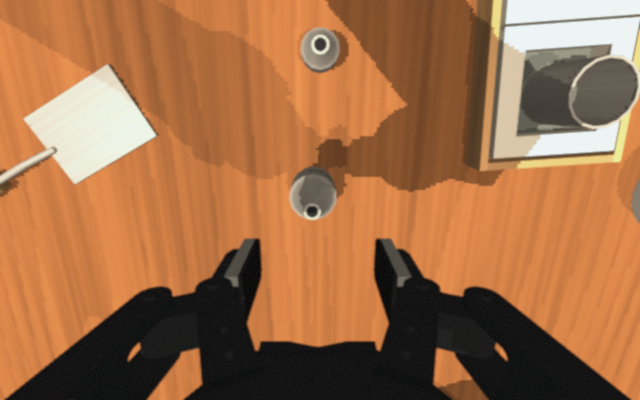

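The tall nozzle is at (313,195), upright between the fingers, and the short one is at (320,50). All three cutter tops read about 61 mm, so they are seated. Picking the tall nozzle.

```bash
python3 -m inch '[[1,40,-2,0,0,0,0.3],[1,75,-2,0,0,0,0.3],[1,105,-2,0,0,0,0.3],[1,116,-2,0,0,0,0.3],[1,120,-2,0,0,0,0.3],[1,120,-2,0,0,0,0.3]]'
python3 -m inch '[[0,0,0,0,0,0,-0.8],[0,0,0,0,0,0,-0.8],[0,0,0,0,0,0,-0.8],[0,0,0,0,0,0,-0.8],[0,0,0,0,0,0,-0.8]]' 40
python3 -m inch '[[0,-20,0,0,0,0,-0.8],[0,-60,0,0,0,0,-0.8],[0,-100,0,0,0,0,-0.8],[0,-115,0,0,0,0,-0.8]]'
python3 -m inch '[[-222,0,83,0,0,0,-0.8],[-222,0,83,0,0,0,-0.8],[-222,0,83,0,0,0,-0.8],[-222,0,83,0,0,0,-0.8],[-222,0,83,0,0,0,-0.8],[-222,0,83,0,0,0,-0.8]]'
python3 -m inch '[[-222,0,83,0,0,0,-0.8],[-222,0,83,0,0,0,-0.8],[-222,0,83,0,0,0,-0.8],[-222,0,83,0,0,0,-0.8],[-222,0,83,0,0,0,-0.8],[-222,0,83,0,0,0,-0.8],[-222,0,83,0,0,0,-0.8]]'
python3 -m inch '[[0,0,0,0,0,0,-0.8],[0,0,0,0,0,0,-0.8],[0,0,0,0,0,0,-0.8],[0,0,0,0,0,0,-0.8]]'
python3 -c "
from h import *
cam('side','s8.png')
cv2.imwrite('pics/m8.png',cv2.resize(cv2.imread('pics/s8.png')[60:240,200:400],None,fx=3,fy=3))"
```

```text
clock: 17.07
position: [0.472, -0.3385, 0.0087]
orientation: [-90.0, 0.0, -89.9]
ft_force: [0.5, 0.4, 0.3]
finger_gap: 0.0556
clock: 17.48
position: [0.4729, -0.3398, 0.011]
orientation: [-89.8, -0.1, -90.0]
ft_force: [0.4, 0.8, 7.1]
finger_gap: 0.0363
clock: 17.82
position: [0.4739, -0.3407, 0.1297]
orientation: [-89.5, -0.3, -90.0]
ft_force: [0.7, 0.2, -0.5]
finger_gap: 0.0361
clock: 18.32
position: [0.5557, -0.1115, 0.1246]
orientation: [-89.9, 0.2, -89.7]
ft_force: [0.0, -0.0, -1.2]
finger_gap: 0.0364
clock: 18.9
position: [0.6382, 0.1169, 0.1243]
orientation: [-89.9, 0.5, -89.3]
ft_force: [-0.2, 1.4, -0.3]
finger_gap: 0.0366
clock: 19.23
position: [0.6373, 0.1025, 0.1241]
orientation: [-90.0, -0.1, -90.2]
ft_force: [-0.0, 0.0, -1.5]
finger_gap: 0.0366
```

View pics/m8.png

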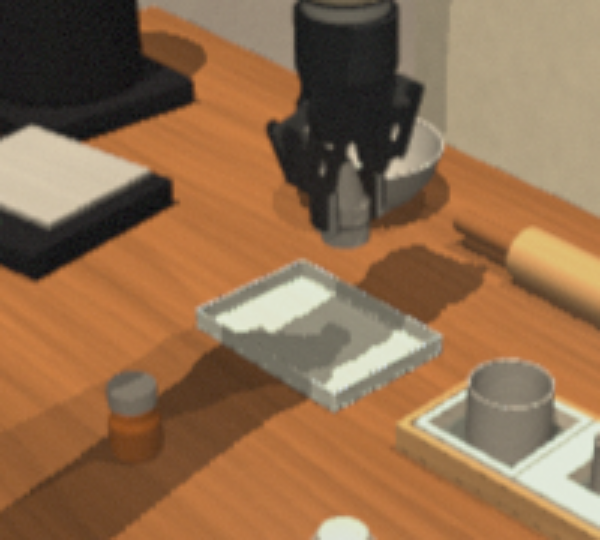

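The crop shows the tall nozzle held upright at (350,215) above the tray. Lowering it gently.

```bash
python3 -m inch '[[-1,40,1,0,0,0,-0.8],[-1,80,1,0,0,0,-0.8],[-1,98,1,0,0,0,-0.8],[-1,105,1,0,0,0,-0.8],[-1,108,1,0,0,0,-0.8],[-1,110,1,0,0,0,-0.8],[-1,111,1,0,0,0,-0.8],[-1,111,1,0,0,0,-0.8]]'
python3 -m inch '[[0,1,0,0,0,0,-0.8],[0,1,0,0,0,0,-0.8],[0,1,0,0,0,0,-0.8]]'
```

```text
clock: 19.95
position: [0.6398, 0.1061, 0.0146]
orientation: [-89.8, 0.0, -90.0]
ft_force: [-0.2, 0.9, -0.5]
finger_gap: 0.0363
clock: 20.2
position: [0.6393, 0.1062, 0.0131]
orientation: [-89.9, 0.0, -90.0]
ft_force: [-0.6, -0.1, 1.5]
finger_gap: 0.0365
```

```bash
python3 -m inch '[[0,0.5,0,0,0,0,-0.8],[0,1,0,0,0,0,-0.8],[0,1,0,0,0,0,-0.8]]'
python3 -m inch '[[0,0,0,0,0,0,0],[0,0,0,0,0,0,0.2],[0,0,0,0,0,0,0.2],[0,0,0,0,0,0,0.2],[0,-20,0,0,0,0,0.2],[0,-60,0,0,0,0,0.2],[0,-100,0,0,0,0,0.2],[0,-118,0,0,0,0,0.2]]'
python3 -m inch '[[334,0,-162,0,0,0,0.2],[334,0,-162,0,0,0,0.2],[334,0,-162,0,0,0,0.2],[334,0,-162,0,0,0,0.2],[334,0,-162,0,0,0,0.2],[334,0,-162,0,0,0,0.2],[334,0,-162,0,0,0,0.2],[334,0,-162,0,0,0,0.2]]'
python3 -m inch '[[0,0,0,0,0,0,0.2],[0,0,0,0,0,0,0.2],[0,0,0,0,0,0,0.2],[0,0,0,0,0,0,0.2]]'
python3 -c "
from h import *
blobs('wrist',lo=.03); blobs('scene',lo=.03);blobs('side',lo=.03); print(r.read_state()['position'])"
```

```text
clock: 20.45
position: [0.6393, 0.1062, 0.0131]
orientation: [-89.9, 0.0, -90.0]
ft_force: [-2.3, -1.1, 7.6]
finger_gap: 0.0362
clock: 21.12
position: [0.6412, 0.1065, 0.134]
orientation: [-89.6, 0.1, -90.0]
ft_force: [0.9, -0.0, 0.5]
finger_gap: 0.0514
clock: 21.78
position: [0.4919, -0.1955, 0.129]
orientation: [-90.0, -0.0, -90.0]
ft_force: [0.7, -0.4, -1.0]
finger_gap: 0.0515
clock: 22.12
position: [0.4939, -0.1921, 0.1289]
orientation: [-90.0, 0.1, -89.8]
ft_force: [0.9, 0.1, 0.5]
finger_gap: 0.0514
wrist 3535 top 0.0678 circ [ 0.442  -0.1162] 0.0329
wrist 592 top 0.0463 circ [ 0.4765 -0.2271] 0.0147
wrist 4710 top 0.0611 circ [ 0.6466 -0.0678] 0.0653
wrist 3470 top 0.0607 circ [ 0.6598 -0.2576] 0.0476
wrist 2154 top 0.0609 circ [ 0.6511 -0.1624] 0.0293
scene 246 top 0.0668 circ [ 0.4439 -0.1164] 0.0357
scene 236 top 0.0611 circ [0.4409 0.117 ] 0.0393
scene 325 top 0.0379 circ [0.6097 0.4127] 0.1302
scene 502 top 0.0606 circ [ 0.6481 -0.0662] 0.0657
scene 222 top 0.0688 circ [0.6405 0.1083] 0.0146
scene 151 top 0.0611 circ [ 0.6576 -0.2613] 0.0423
scene 175 top 0.0604 circ [ 0.6528 -0.1623] 0.0294
scene 187 top 0.0601 circ [ 0.6637 -0.255 ] 0.0449
side 485 top 0.0688 circ [ 0.4418 -0.1177] 0.0345
side 320 top 0.0631 circ [0.4391 0.1161] 0.0429
side 128 top 0.0476 circ [ 0.4779 -0.2295] 0.0157
side 372 top 0.0398 circ [0.5822 0.4015] 0.141
side 101 top 0.0624 circ [ 0.6209 -0.0725] 0.032
side 205 top 0.0708 circ [0.6404 0.1065] 0.014
side 534 top 0.0624 circ [ 0.66   -0.2566] 0.0503
side 242 top 0.0625 circ [ 0.6522 -0.1626] 0.0312
[ 0.49377378 -0.1921351   0.12888462]
```

The tall nozzle's top is at 69 mm, so it stands on the tray floor. Now the short nozzle.

```bash
python3 -m inch '[[36,0,-17,0,0,0,0.2],[36,30,-17,0,0,0,0.2],[36,70,-17,0,0,0,0.2],[36,105,-17,0,0,0,0.2],[36,118,-17,0,0,0,0.2],[36,123,-17,0,0,0,0.2],[36,123,-17,0,0,0,0.2],[36,123,-17,0,0,0,0.2]]'
python3 -m inch '[[0,0,0,0,0,0,-0.9],[0,0,0,0,0,0,-0.9],[0,0,0,0,0,0,-0.9],[0,0,0,0,0,0,-0.9],[0,0,0,0,0,0,-0.9],[0,0,0,0,0,0,-0.9]]' 40
python3 -m inch '[[0,-20,0,0,0,0,-0.9],[0,-60,0,0,0,0,-0.9],[0,-100,0,0,0,0,-0.9],[0,-120,0,0,0,0,-0.9]]'
python3 -c "
from h import *
cam('side','s9.png')
cv2.imwrite('pics/m9.png',cv2.resize(cv2.imread('pics/s9.png')[100:340,200:500],None,fx=2,fy=2))"
```

```text
clock: 22.93
position: [0.4771, -0.2296, 0.0066]
orientation: [-89.9, -0.0, -89.9]
ft_force: [0.9, -0.0, 0.4]
finger_gap: 0.0508
clock: 23.43
position: [0.4772, -0.2303, 0.0076]
orientation: [-89.8, -0.1, -90.0]
ft_force: [0.4, -0.2, 6.8]
finger_gap: 0.0267
clock: 23.77
position: [0.4778, -0.2308, 0.1305]
orientation: [-89.6, -0.2, -90.0]
ft_force: [0.4, -0.4, -0.5]
finger_gap: 0.0264
```

View pics/m9.png

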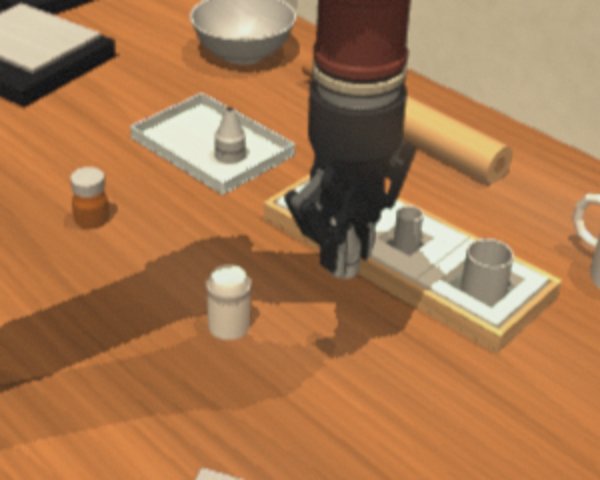

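The short nozzle is held upright at (345,255). The tall one stands in the tray at (230,140), and the cutters are in their wells. Carrying it to the tray.

```bash
python3 -m inch '[[-203,0,80,0,0,0,-0.9],[-203,0,80,0,0,0,-0.9],[-203,0,80,0,0,0,-0.9],[-203,0,80,0,0,0,-0.9],[-203,0,80,0,0,0,-0.9],[-203,0,80,0,0,0,-0.9]]'
python3 -m inch '[[-203,0,80,0,0,0,-0.9],[-203,0,80,0,0,0,-0.9],[-203,0,80,0,0,0,-0.9],[-203,0,80,0,0,0,-0.9],[-203,0,80,0,0,0,-0.9],[-203,0,80,0,0,0,-0.9],[-203,0,80,0,0,0,-0.9]]'
python3 -m inch '[[0,0,0,0,0,0,-0.9],[0,0,0,0,0,0,-0.9],[0,0,0,0,0,0,-0.9],[0,0,0,0,0,0,-0.9],[0,0,0,0,0,0,-0.9]]'
python3 -m inch '[[0,40,0,0,0,0,-0.9],[0,80,0,0,0,0,-0.9],[0,100,0,0,0,0,-0.9],[0,109,0,0,0,0,-0.9],[0,112,0,0,0,0,-0.9],[0,114,0,0,0,0,-0.9],[0,115,0,0,0,0,-0.9],[0,115,0,0,0,0,-0.9]]'
```

```text
clock: 24.32
position: [0.5584, -0.0165, 0.1263]
orientation: [-89.8, 0.4, -89.3]
ft_force: [0.8, 1.1, -0.7]
finger_gap: 0.0264
clock: 24.9
position: [0.6356, 0.1829, 0.1254]
orientation: [-90.0, 0.3, -89.5]
ft_force: [0.2, -0.2, -1.3]
finger_gap: 0.0262
clock: 25.32
position: [0.636, 0.1744, 0.1262]
orientation: [-90.0, -0.0, -90.1]
ft_force: [-0.3, 0.3, 0.2]
finger_gap: 0.0267
clock: 25.98
position: [0.6373, 0.1764, 0.0127]
orientation: [-89.8, 0.1, -90.0]
ft_force: [-0.0, 0.2, -1.1]
finger_gap: 0.0265
```

```bash
python3 -m inch '[[0,1,0,0,0,0,-0.9],[0,2,0,0,0,0,-0.9],[0,2,0,0,0,0,-0.9],[0,2,0,0,0,0,-0.9]]'
```

```text
clock: 26.32
position: [0.6365, 0.1763, 0.0097]
orientation: [-89.9, 0.0, -90.0]
ft_force: [-0.1, 0.4, 1.3]
finger_gap: 0.0267
```

```bash
python3 -m inch '[[0,0.5,0,0,0,0,-0.9],[0,1,0,0,0,0,-0.9],[0,1,0,0,0,0,-0.9]]'
python3 -m inch '[[0,0,0,0,0,0,-0.2],[0,0,0,0,0,0,0],[0,0,0,0,0,0,0],[0,0,0,0,0,0,0],[0,-20,0,0,0,0,0],[0,-60,0,0,0,0,0],[0,-100,0,0,0,0,0],[0,-120,0,0,0,0,0]]'
python3 -m inch '[[0,-80,-120,0,0,0,0],[0,-80,-120,0,0,0,0],[0,-80,-120,0,0,0,0],[0,-80,-120,0,0,0,0],[0,-80,-120,0,0,0,0],[0,-80,-120,0,0,0,0],[0,-80,-120,0,0,0,0]]'
python3 -c "
from h import *
blobs('scene',lo=.03,f='c10.png');blobs('side',lo=.03,f='s10.png')
a=cv2.imread('pics/c10.png')[120:300,170:430]; b=cv2.imread('pics/s10.png')[120:300,240:500]
cv2.imwrite('pics/m10.png',cv2.resize(np.hstack([a,b]),None,fx=1.5,fy=1.5,interpolation=2))"
```

```text
clock: 26.57
position: [0.6365, 0.1763, 0.0097]
orientation: [-89.9, 0.0, -90.0]
ft_force: [-2.3, -1.0, 7.5]
finger_gap: 0.0266
clock: 27.23
position: [0.6384, 0.1768, 0.1327]
orientation: [-89.6, 0.1, -90.0]
ft_force: [0.8, 0.4, 0.6]
finger_gap: 0.0427
clock: 27.82
position: [0.5167, 0.1757, 0.2075]
orientation: [-90.0, -0.0, -90.0]
ft_force: [0.9, 0.3, 0.2]
finger_gap: 0.0431
scene 232 top 0.0617 circ [0.4418 0.1163] 0.0386
scene 244 top 0.0671 circ [ 0.4434 -0.1165] 0.0337
scene 331 top 0.0375 circ [0.6023 0.4018] 0.1747
scene 240 top 0.06 circ [ 0.6441 -0.07  ] 0.0617
scene 224 top 0.0686 circ [0.6419 0.1097] 0.0119
scene 89 top 0.0482 circ [0.6395 0.1789] 0.0151
scene 155 top 0.061 circ [ 0.6577 -0.2614] 0.0434
scene 176 top 0.0609 circ [ 0.6521 -0.1627] 0.0307
scene 258 top 0.0607 circ [ 0.6526 -0.0634] 0.0626
scene 185 top 0.0608 circ [ 0.6645 -0.2541] 0.0452
side 487 top 0.0685 circ [ 0.4433 -0.1177] 0.0355
side 315 top 0.0634 circ [0.4412 0.1162] 0.0398
side 385 top 0.0398 circ [0.6045 0.4142] 0.1303
side 352 top 0.062 circ [ 0.6431 -0.0723] 0.061
side 207 top 0.0706 circ [0.6383 0.1055] 0.0136
side 80 top 0.0495 circ [0.6371 0.1758] 0.0168
side 305 top 0.0616 circ [ 0.6516 -0.064 ] 0.0617
side 539 top 0.0616 circ [ 0.6611 -0.2569] 0.0506
side 245 top 0.0622 circ [ 0.6541 -0.1631] 0.0323
```

View pics/m10.png

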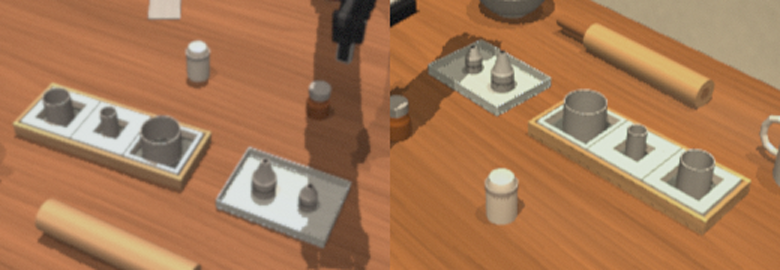

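Both views show every cutter upright in its matching well and both nozzles upright in the tray. The gripper is clear.

```bash
python3 -c "
from h import *
print(r.finish_job())"
```

```text
the job is handed in; nothing more can be done
None
```

All five pieces are put away and the job is handed in at about 28 s on the robot's clock; the hand-in reports no verdict. I placed the large, medium and small cutters in their matching wells first, then stood the tall and short nozzles wide end down in the tray.

**Last checks:** in both outer camera views everything is upright and released, with the gripper well clear.
- **Cutters:** the tops read 60–62 mm (expected 60 mm), so all three are on the well floors.
- **Nozzles:** the tops read 69–71 mm (expected 68 mm) and 48–50 mm (expected 47 mm), so both are on the tray floor.
- **Bystanders:** the salt shaker and the jar did not move.
- **Forces:** the highest force in any reading was about 15 N, when the small cutter touched the well floor.

**Disagreements:** the two cameras differed by up to about 3 mm in position and 2 mm in height, roughly their calibration error. No check failed.

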